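# Centre-punch the hinge-cup centre on a door stile

### The arm

A 6-joint arm with a two-finger parallel gripper is mounted at the origin on the work surface; the furniture and walls round the work are solid. World frame = base frame: x ahead of the robot, y to its left, z up, the work surface at z = 0. Lengths are in m, angles in rad, forces in N, time in s.
With the tool pointing down it reaches from about 0.35 to 0.775 m from the base axis. Payload 5.5 kg.
Tool frame: the origin (TCP) lies midway between the tips of the shut fingers; the grasp point (between the pads) lies 19 mm behind it; z points along the fingers, y is the line along which they close (so a half turn about z gives the same grasp; the last joint's range is limited). The gripper opens to 85 mm and grips with 20 to 120 N. Pads are 22 mm wide; open, the fingers measure 114 mm over their backs; the gripper's body (76 mm by 85 mm) begins 54 mm behind the grasp point. The pads swing forward as they close: fully open they stand 13 mm farther back than shut.
Start: joints at [1.022, 0.313, 0.046, 1.304, 0, 1.431], TCP at [0.229, 0.528, 0.231] pointing down, gripper open.
Joint ranges: [-2.76, 2.76], [-0.86, 1.69], [-1.03, 1.26], [-2.2, 2.34], [-1.47, 1.5], [-3.14, 3.14]. Speed limits (rad/s): [2.57, 2.57, 3.14, 3.14, 3.14, 3.14].

### API

Orientations are given as a unit quaternion [w, x, y, z].
In Python, from workcell import telemetry, imaging, env gives the robot as it stands. The module is installed in compiled form; this text tells all that it offers.
- The arm moves only by the tool step_arm, never from a script. Its argument "moves" is a list of rows, each a list of 3 entries, a list of its own where there are three numbers: the shift along the tool's x, y, z in mm, then the turn, a rotation vector about the tool's x, y, z in rad, then the finger opening in mm, from 0 to 85.4. A call has 1 to 8 rows; each row is the pose to reach, as a shift and turn from the pose commanded when the call began, along the tool's axes at that moment; what a row does not reach only later rows make up. A row lasts 1/12 s, in which the tool goes at most 41.7 mm and 7.16 degrees, less where a joint would pass 70% of its speed; a pose out of reach is approached as far as the arm can. A call with a gripper value outside its range is refused whole. The fingers move at their own pace and stop on an object; "grip_force" is the grip in N (left out, the last holds). Time passes only in rows, so rows that repeat a pose let the fingers close. It gives the time, the measured TCP pose, the force, the opening and the grip force at its end, in the units of the state.
- telemetry.get_state(): the state, without advancing time (a new reading comes with each control period).
- imaging.read_camera(name): name is "scene" or "side" or "wrist"; returns the picture (384x512x3 uint8, red, green, blue); there is no depth.
- imaging.camera_params(name): a dict with "camera_matrix" (3x3 intrinsics, pixels), "pose" (4x4, takes a point from camera to world coordinates). Camera axes: x right, y up, looking along -z (the intrinsics and any distortion apply to the point x, -y, -z); pixel columns grow to the right and rows downward; lengths in m; the calibration is good to about 2 mm. A picture is of the moment at which its call begins: read the wrist's pose just before it. camera_params takes no time and is no camera call; for the wrist camera it gives the pose at the moment of the call.
- env.hand_in(): hands the job in; it is judged then, once.
The state is a dict: "clock": time; "joint_pos": joint angles; "qvel": joint speeds; "tau": joint torques, N m; "tcp_pos": TCP position; "orientation": TCP orientation; "wrist_force": force on the tool from outside, world axes, zero at the start; "ft_torque": the same for the moment, N m; "finger_gap": finger opening in m; "grip_force": force on a finger pad.
Only numpy, scipy, OpenCV 4.12 (cv2) and the standard library are available. Lean on these libraries where they do the work, as an engineer would, in place of code of your own. Each camera call takes 0.05 s, during which the arm holds its last target. There are 200 camera calls.

### The job

Dimple the centre of the hinge cup on the door stile, so that the drill will not wander: take the spring-loaded centre punch out of the tool stand, set its point on the crossing of the pencil lines in the circle and, holding it upright, press it straight down with even force until the sprung nose has gone all the way in or nearly so; hold it there for a moment. Lift it straight off without dragging it over the wood and put it back upright in its free hole in the stand. Do not shift the stile on its board, and leave the awl and the hinges alone.

Things in the scene. Friction and masses are not known exactly. Their poses are not given: they have to be found in the camera images.
- punch: Centre punch: upright knurled steel cylinder, 18 mm diameter, with a finger flange (28 mm diameter, 5 mm thick) below the grip; about 0.16 kg; alike all round. Origin on its axis at the flange's underside (which rests on the stand's top), z up along the axis. The grip is 5 to 71 mm above the origin; below are a 13.6 mm housing, 22 mm long, and the 7.6 mm nose, its point 50 mm below the origin.
- punch_tip (a point): The point of the punch's nose, 50 mm below the punch's origin while the nose is out; it moves up with the nose.
- nose (a joint): The punch's sprung nose: 0 fully out, 0.010 m fully pushed in. It needs about 3 N to start and 12 N at the end (0.9 N per mm), with a hard stop there.
- stand: Fixed wooden tool stand, a block 56 x 146 x 62 mm high with two holes through it from the top, each 20 mm in diameter, 84 mm apart along its length. Origin at the centre of its underside; y runs along its length.
- stand_hole0 (a point): Centre of the mouth of one hole, on the stand's top face, at y = -42 mm of the stand.
- stand_hole1 (a point): Centre of the mouth of the other hole, at y = +42 mm of the stand. One hole holds the punch, the other the awl.
- awl: Scratch awl with a pear-shaped wooden handle (31 mm at its thickest, 78 mm high above the stand), standing in the stand's other hole. Origin on its axis where the handle rests on the stand. To be left alone.
- stile: Wooden door stile, 60 x 200 x 18 mm, lying loose on the marking-out board with its long far edge against the fence. Origin at the centre of its underside, y along its length, x across it towards the fence. A pencil line along it, a pencil line across it and a pencilled circle of 35 mm diameter about their crossing are drawn on its top.
- mark (a point): Crossing of the pencil lines on the stile's top face, the centre of the circle: 7.5 mm from the stile's middle towards the fence and 30 mm from its middle towards +y of the stile. Its height is 30 mm above the bench.
- board: Fixed pale wooden marking-out board, 150 x 240 x 12 mm, with a hardwood fence 26 mm wide and 18 mm high (level with the stile's top) along its far long edge. Origin at the centre of its underside; x points to the fence, y along the fence.
- cup_hinge_0: Loose steel concealed cabinet hinge, 80 x 52 x 21 mm, on the bench to the right of the board. To be left alone.
- cup_hinge_1: A second hinge like it, beside the first. To be left alone.
There are look-alikes about, which are no part of the job. Of the things that look like the stand, the larger one is meant.

How it is judged:
On the way, in this order (a step that is already met when the one before it is completed fails the run):
1. the punch stands upright (within 6 degrees) with its point on the crossing (within 4 mm) and its nose is pressed in by at least 7 of its 10 mm, for 0.3 s (horizontal distance between punch_tip and mark below 0.004 m and z of punch_tip in the frame of stile below 0.021 m and value of joint nose above 0.007 m and angle between punch's own z axis and vertical below 0.105 rad and contact force between punch and stile above 3 N), for 0.3 s.
2. the punch is lifted straight off: point at least 15 mm above the stile and still over the mark (within 10 mm), upright (within 9 degrees), nose sprung out (horizontal distance between punch_tip and mark below 0.01 m and z of punch_tip in the frame of stile above 0.033 m and angle between punch's own z axis and vertical below 0.157 rad and value of joint nose below 0.002 m), for 0.02 s.
At the end, for the whole second after the job is handed in: The punch stands released, upright (within 6 degrees) and still in a hole of the stand, its flange down on the top (origin within 8 mm of the hole's mouth); the awl stands in the other; the stile lies within 8 mm of where it lay ((distance between punch and stand_hole0 below 0.008 m or distance between punch and stand_hole1 below 0.008 m) and angle between punch's own z axis and vertical below 0.1 rad and linear speed of each of punch, stile below 0.02 m/s and (distance between awl and stand_hole0 below 0.008 m or distance between awl and stand_hole1 below 0.008 m) and angle between awl's own z axis and vertical below 0.15 rad and distance of stile from where it was at the start of the episode below 0.008 m); the robot touches nothing.
It fails at once if the punch touches the stile more than 7 mm from the mark (a false mark, or dragged) (contact force between punch and stile above 1 N and horizontal distance between punch_tip and mark above 0.007 m).
It fails at once if the punch is pressed on the stile while leaning more than 10 degrees (contact force between punch and stile above 2 N and angle between punch's own z axis and vertical above 0.175 rad).
It fails at once if the punch is rammed: more than 45 N on the stile (contact force between punch and stile above 45 N).
It fails at once if the awl is moved more than 15 mm (distance of awl from where it was at the start of the episode above 0.015 m).
It fails at once if a hinge is moved more than 15 mm (distance of any of cup_hinge_0, cup_hinge_1 from where it was at the start of the episode above 0.015 m).
It also fails if it takes over 54 s, if anything falls off the work surface, if the arm or the gripper's body presses on something with over 40 N, if the wrist force passes 120 N, or if a joint passes its speed limit or range.

## Working session

There is one attempt and no reset: what is moved stays moved. The work goes in short steps, Python scripts to look and compute and a tool call to move; the robot and the scene stay as the last step left them, time stands still between calls to the robot, and variables do not carry over. Pictures are saved under pics/ and viewed, at most 10 in all, crops included, and the job is handed in when it is done.

Besides the shell and the picture viewer there is one more tool, called after ">>>" as name(argument=value, ...), one argument or row to a line, values as JSON. step_arm: Moves the arm, as the interface text tells. Its arguments: {"type":"object","properties":{"moves":{"type":"array"},"grip_force":{"type":"number"}},"required":["moves"]}

```bash
mkdir -p pics
cat > h.py <<'E'
import numpy as np,cv2
from workcell import telemetry,imaging,env
def ray(P,uv,z):
    K=P["camera_matrix"];T=np.array(P["pose"]);d=np.linalg.inv(K)@[uv[0],uv[1],1];d=T[:3,:3]@[d[0],-d[1],-d[2]];o=T[:3,3]
    return o+d*(z-o[2])/d[2]
def proj(P,p):
    T=np.array(P["pose"]);c=T[:3,:3].T@(np.array(p)-T[:3,3]);q=np.array(P["camera_matrix"])@[c[0],-c[1],-c[2]];return q[:2]/q[2]
def rd(n):
    P=imaging.camera_params(n);return P,cv2.cvtColor(imaging.read_camera(n),cv2.COLOR_RGB2BGR)
E
python3 - <<'E'
from h import *
np.set_printoptions(precision=4,suppress=True)
ims=[]
for n in("scene","side"):
    P,i=rd(n);cv2.imwrite(f"pics/{n}.png",i);print(n,P)
    cv2.imwrite(f"pics/{n}_b.png",cv2.resize(i,(800,600)))
print(telemetry.get_state())
E
```

```text
scene {'camera_matrix': array([[415.5137,   0.    , 252.5474],
       [  0.    , 415.5137, 192.8149],
       [  0.    ,   0.    ,   1.    ]]), 'pose': array([[-0.7738,  0.3691, -0.5147, -0.1045],
       [-0.6329, -0.419 ,  0.651 ,  0.7334],
       [ 0.0246,  0.8296,  0.5579,  0.7037],
       [ 0.    ,  0.    ,  0.    ,  1.    ]])}
side {'camera_matrix': array([[446.537 ,   0.    , 253.8396],
       [  0.    , 446.537 , 191.3785],
       [  0.    ,   0.    ,   1.    ]]), 'pose': array([[ 0.6037,  0.4669, -0.6462, -0.2828],
       [-0.7969,  0.3779, -0.4713, -0.5929],
       [ 0.0242,  0.7995,  0.6002,  0.7862],
       [ 0.    ,  0.    ,  0.    ,  1.    ]])}
{'clock': 0.1, 'joint_pos': array([ 1.0224,  0.314 ,  0.0451,  1.3036, -0.    ,  1.4312]), 'qvel': array([-0.0008, -0.0016,  0.0026,  0.0004, -0.0002, -0.0014]), 'tau': array([  0.0029, -48.1727,  29.9243,   0.0128,  -0.0001,   0.    ]), 'tcp_pos': array([0.2283, 0.5272, 0.2305]), 'orientation': array([-0.0003,  0.203 ,  0.9792, -0.0008]), 'wrist_force': array([-0.2405,  0.0875,  0.1295]), 'ft_torque': array([-0.0639, -0.014 ,  0.045 ]), 'grip_force': 0.0, 'finger_gap': 0.08604954297454717}
```

View pics/scene_b.png

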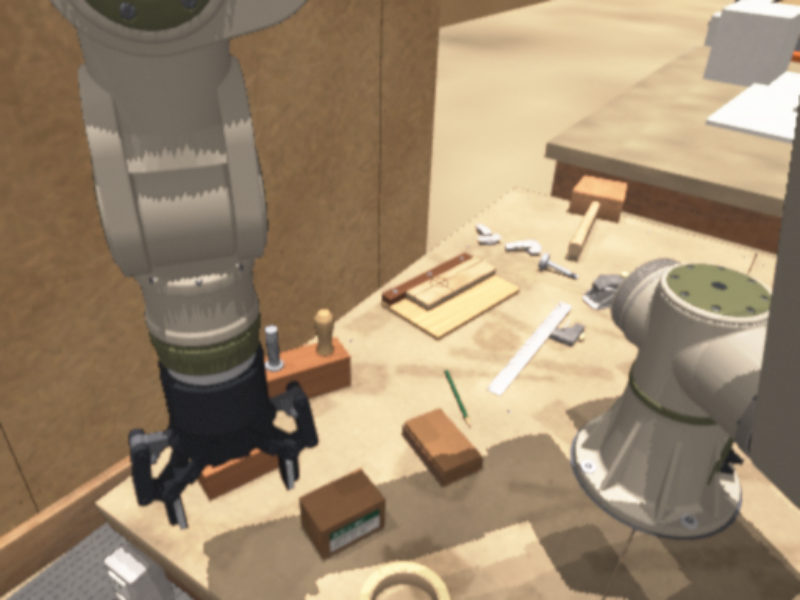

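View pics/side_b.png

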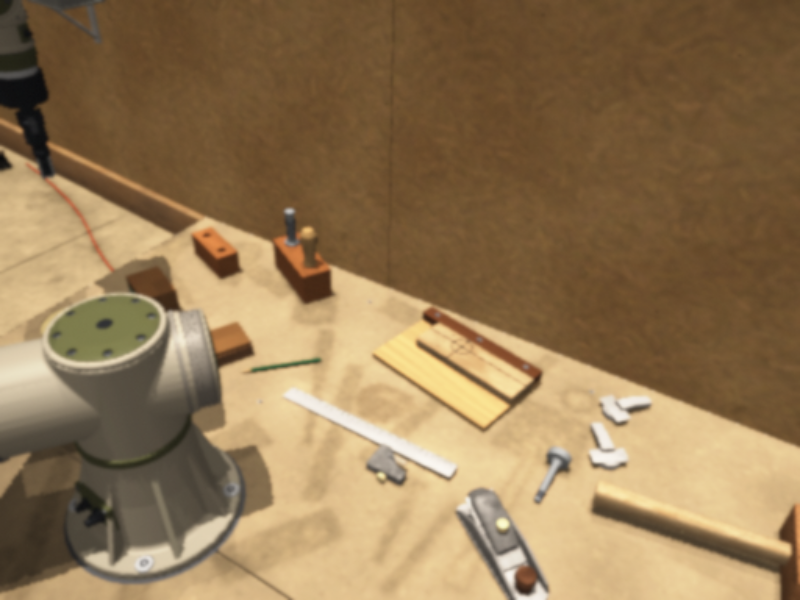

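The side view shows two stand-like blocks. The small empty one is at about (215,250); the larger one at about (302,265) holds the punch (290,225) and the awl (309,245), so the larger one is meant. The mark is near (462,347), on the stile against the dark fence. I'll confirm this in one crop.

Run:
```python
from h import *
np.set_printoptions(precision=4,suppress=True)
s=cv2.imread("pics/side.png");c=cv2.imread("pics/scene.png")
a=cv2.resize(s[125:265,115:355],None,fx=3.3,fy=3.3,interpolation=cv2.INTER_CUBIC)
b=cv2.resize(c[150:260,155:335],None,fx=1,fy=1)
cv2.imwrite("pics/crop1.png",a)
S=imaging.camera_params("side");C=imaging.camera_params("scene")
print("punch top",ray(S,(185,135),.133),ray(C,(173.5,210.5),.133))
print("awl top",ray(S,(197.5,146.5),.14),ray(C,(207,199),.14))
print("mark",ray(S,(295.7,222),.03),ray(C,(283,181),.03))
```

```text
punch top [0.5121 0.2406 0.133 ] [0.5123 0.2439 0.133 ]
awl top [0.4796 0.1607 0.14  ] [0.48   0.1673 0.14  ]
mark [ 0.4943 -0.1635  0.03  ] [ 0.4882 -0.164   0.03  ]
```

View pics/crop1.png

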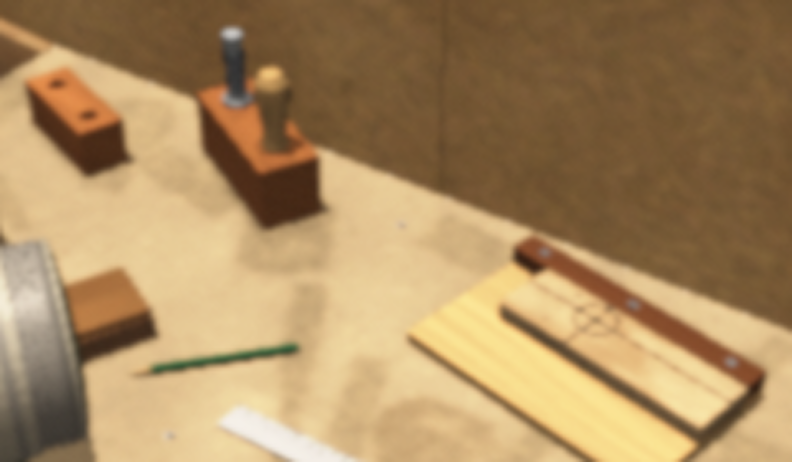

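The crop confirms it. The punch top is at crop (232,33), standing in the larger block. The mark is at crop (597,319). The small block at (75,120) is the look-alike. Next I'll check the wall clearance and where the wrist camera sits.

Run:
```python
from h import *
np.set_printoptions(precision=4,suppress=True)
S=imaging.camera_params("side");W=imaging.camera_params("wrist")
for u in((248,182),(349.5,222.5)):print("wall",ray(S,u,0))
st=telemetry.get_state()
from scipy.spatial.transform import Rotation as R
q=st["orientation"];M=R.from_quat([q[1],q[2],q[3],q[0]]).as_matrix()
T=np.array(W["pose"]);print("cam in tcp",M.T@(T[:3,3]-st["tcp_pos"]),"\n",M.T@T[:3,:3],"\n",W["camera_matrix"])
print("tool delta",1e3*M.T@([.512-.0,.2415,.2305]-st["tcp_pos"]))
```

```text
wall [0.5901 0.0666 0.    ]
wall [ 0.6148 -0.2616  0.    ]
cam in tcp [ 0.065  -0.0003 -0.1419] 
 [[ 0.0011  0.9664  0.2572]
 [ 1.     -0.0012  0.0001]
 [ 0.0004  0.2572 -0.9664]] 
 [[304.4064   0.     257.6119]
 [  0.     304.4064 195.7072]
 [  0.       0.       1.    ]]
tool delta [-373.8654 -149.3981    0.1311]
```

>>> step_arm(
  moves=[
    [[-35,-14,0],[0,0,0],50],
    [[-75,-30,0],[0,0,0],50],
    [[-115,-46,0],[0,0,0],50],
    [[-153,-61,0],[0,0,0],50],
    [[-191,-76,0],[0,0,0],50],
    [[-229,-91,0],[0,0,0],50],
    [[-267,-106,0],[0,0,0],50],
    [[-300,-120,0],[0,0,0],50],
  ],
)

```text
clock: 0.77
tcp_pos: [0.4576, 0.2962, 0.231]
orientation: [-0.0, 0.203, 0.979, -0.0]
wrist_force: [1.1, 0.9, -0.6]
finger_gap: 0.0495
grip_force: 0.0
```

>>> step_arm(
  moves=[
    [[-15,-6,0],[0,0,-0.1],50],
    [[-30,-12,0],[0,0,-0.2],50],
    [[-30,-12,0],[0,0,-0.3],50],
    [[-30,-12,0],[0,0,-0.4],50],
    [[-30,-12,0],[0,0,-0.4],50],
  ],
)

```text
clock: 1.18
tcp_pos: [0.479, 0.2747, 0.2307]
orientation: [-0.001, 0.004, 1.0, -0.0]
wrist_force: [-1.1, -0.7, -0.2]
finger_gap: 0.05
grip_force: 0.0
```

```bash
cat >> h.py <<'E'
from scipy.spatial.transform import Rotation as R
def tool(p):
    st=telemetry.get_state();q=st["orientation"];M=R.from_quat([q[1],q[2],q[3],q[0]]).as_matrix()
    return 1e3*M.T@(np.array(p)-st["tcp_pos"])
np.set_printoptions(precision=4,suppress=True)
E
python3 - <<'E'
from h import *
P,i=rd("wrist");cv2.imwrite("pics/w1.png",i);cv2.imwrite("pics/w1b.png",cv2.resize(i,(800,600)))
print(telemetry.get_state()["tcp_pos"],tool([.512,.2415,.1]))
for z in(.133,.067,.062):print(proj(P,[.512,.242,z]))
print(proj(P,[.48,.164,.14]))
E
```

```text
[0.4788 0.275  0.2308] [-33.6743 -33.0974 130.8135]
[219.4573 235.4711]
[227.0659 211.514 ]
[227.5207 210.0818]
[118.7557 201.85  ]
```

View pics/w1b.png

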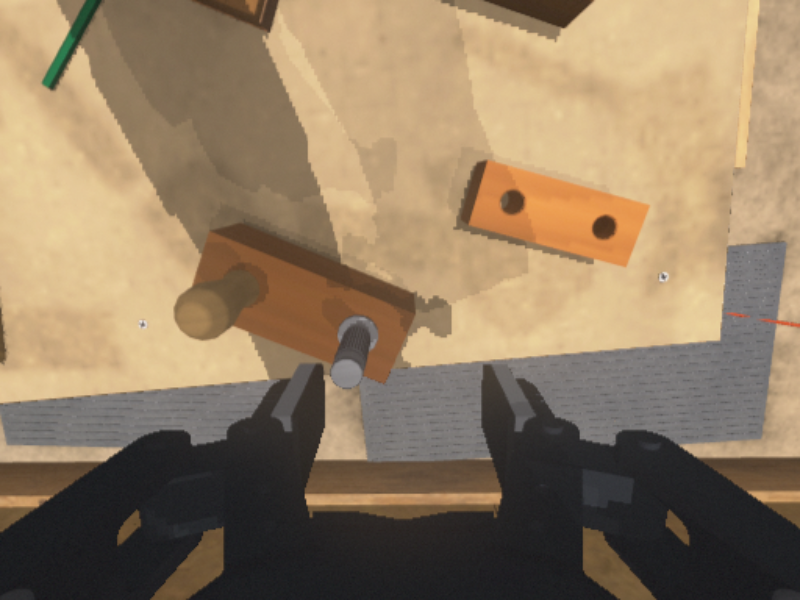

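The wrist view shows the punch top at (348,373) and its flange at (358,333). The awl is at (200,312), and the wall lies well beyond the bench edge.

Run:
```python
from h import *
P=imaging.camera_params("wrist")
a=ray(P,(222.7,238.9),.133);b=ray(P,(229,213),.067);print(a,b)
p=(a+b)/2;print(tool([p[0],p[1],.081]))
```

```text
[0.5149 0.2448 0.133 ] [0.5134 0.2441 0.067 ]
[-35.8189 -30.1147 149.8107]
```

>>> step_arm(
  moves=[
    [[-20,-16,10],[0,0,0],50],
    [[-36,-30,20],[0,0,0],50],
    [[-36,-30,45],[0,0,0],50],
    [[-36,-30,70],[0,0,0],50],
    [[-36,-30,70],[0,0,0],50],
  ],
)

```text
clock: 1.65
tcp_pos: [0.5116, 0.244, 0.1563]
orientation: [-0.004, 0.006, 1.0, -0.001]
wrist_force: [-1.6, -0.6, -0.5]
finger_gap: 0.0501
grip_force: 0.0
```

Run:
```python
from h import *
P,i=rd("wrist");cv2.imwrite("pics/w2.png",i);cv2.imwrite("pics/w2b.png",cv2.resize(i,(800,600)))
print(telemetry.get_state()["tcp_pos"],proj(P,[.514,.2445,.133]),proj(P,[.514,.2445,.067]),tool([.514,.2445,.081]))
```

```text
[0.5123 0.2444 0.1587] [259.1309 235.1857] [258.9353 203.9252] [-2.125   0.2208 77.7018]
```

View pics/w2b.png

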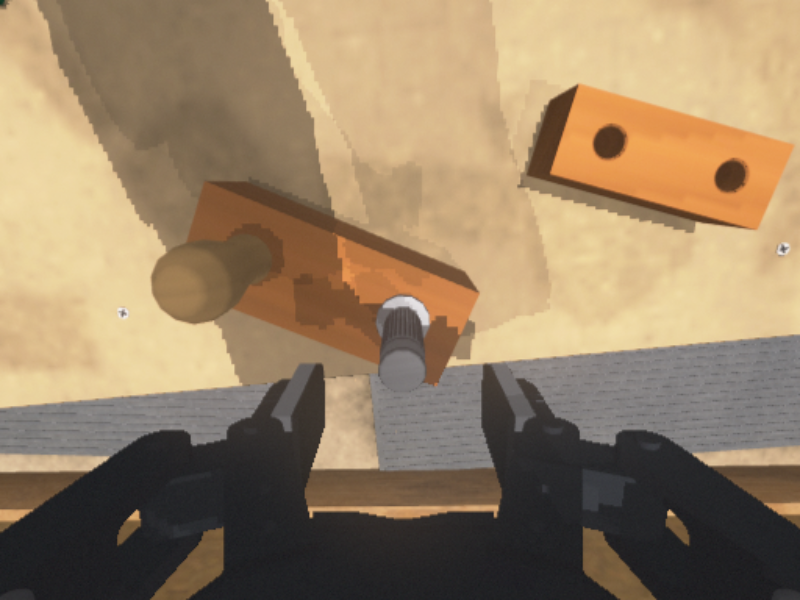

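The punch top at (402,370) is centred between the fingers, so I'll descend and grip.

>>> step_arm(
  moves=[
    [[-3,-1,20],[0,0,0],50],
    [[-3,-1,45],[0,0,0],50],
    [[-3,-1,65],[0,0,0],50],
    [[-3,-1,78],[0,0,0],50],
    [[-3,-1,78],[0,0,0],50],
    [[-3,-1,78],[0,0,0],30],
  ],
)

```text
clock: 2.2
tcp_pos: [0.5178, 0.2445, 0.0843]
orientation: [0.0, 0.005, 1.0, 0.0]
wrist_force: [-0.2, 0.8, 0.1]
finger_gap: 0.0392
grip_force: 0.0
```

>>> step_arm(
  moves=[
    [[0,0,0],[0,0,0],5],
    [[0,0,0],[0,0,0],5],
    [[0,0,0],[0,0,0],5],
    [[0,0,0],[0,0,0],5],
    [[0,0,0],[0,0,0],5],
    [[0,0,0],[0,0,0],5],
  ],
  grip_force=80,
)

```text
clock: 2.7
tcp_pos: [0.519, 0.2446, 0.0854]
orientation: [0.002, 0.004, 1.0, 0.001]
wrist_force: [-0.4, 0.5, 6.5]
finger_gap: 0.0164
grip_force: 77.7
```

>>> step_arm(
  moves=[
    [[0,0,-10],[0,0,0],5],
    [[0,0,-30],[0,0,0],5],
    [[0,0,-55],[0,0,0],5],
    [[0,0,-85],[0,0,0],5],
    [[0,0,-115],[0,0,0],5],
    [[0,0,-140],[0,0,0],5],
    [[0,0,-140],[0,0,0],5],
  ],
)

```text
clock: 3.28
tcp_pos: [0.5202, 0.2448, 0.2301]
orientation: [0.005, 0.004, 1.0, 0.001]
wrist_force: [0.6, 0.6, 0.3]
finger_gap: 0.0162
grip_force: 77.9
```

Run:
```python
from h import *
P,i=rd("wrist");cv2.imwrite("pics/w3.png",i);cv2.imwrite("pics/w3b.png",cv2.resize(i,(800,600)))
s=telemetry.get_state();print(s)
print(tool([.491,-.164,.225]))
```

```text
{'clock': 3.3333, 'joint_pos': array([ 0.3002,  0.3067,  0.0272,  1.2845, -0.    ,  0.3091]), 'qvel': array([-0.0013,  0.0378, -0.0813, -0.0418,  0.0006, -0.0006]), 'tau': array([  0.0693, -49.793 ,  31.4798,   0.5032,   0.0015,  -0.0001]), 'tcp_pos': array([0.5194, 0.2445, 0.2273]), 'orientation': array([0.0033, 0.0045, 1.    , 0.001 ]), 'wrist_force': array([ 0.281 , -0.1615, -2.0272]), 'ft_torque': array([-0.0395, -0.0068, -0.0386]), 'grip_force': 77.91561841964722, 'finger_gap': 0.016442069849557525}
[  24.781  -408.7813    1.295 ]
```

View pics/w3b.png

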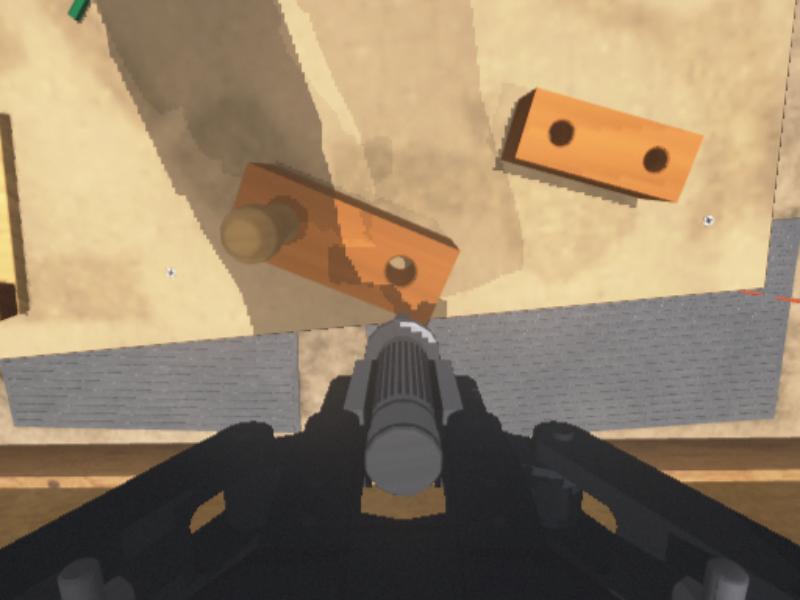

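The punch is held, with its top at (403,455). Its empty hole is visible at (400,271), which is useful for putting it back. I'll carry it to the mark.

Run:
```python
from h import *
P=imaging.camera_params("wrist");z=telemetry.get_state()["tcp_pos"][2]
a=ray(P,(257.9,291.2),z+.0485);print("top",a,tool(a)); h=ray(P,(256,173.4),.062);print("hole",h,tool(h))
i=cv2.imread("pics/w3.png")
```

```text
top [0.513  0.2443 0.2758] [  6.1196  -0.2108 -48.5413]
hole [0.5134 0.243  0.062 ] [  7.0711  -1.9444 165.2481]
```

>>> step_arm(
  moves=[
    [[2,-30,0],[0,0,0],5],
    [[4,-70,0],[0,0,0],5],
    [[6,-110,0],[0,0,0],5],
    [[8,-150,0],[0,0,0],5],
    [[10,-190,0],[0,0,0],5],
    [[12,-230,0],[0,0,0],5],
    [[15,-270,0],[0,0,0],5],
    [[18,-310,0],[0,0,0],5],
  ],
)

```text
clock: 4.0
tcp_pos: [0.4955, -0.0674, 0.2222]
orientation: [-0.001, 0.004, 1.0, 0.0]
wrist_force: [0.5, -0.2, -1.9]
finger_gap: 0.0163
grip_force: 78.2
```

>>> step_arm(
  moves=[
    [[2,-25,0],[0,0,0],5],
    [[4,-55,0],[0,0,0],5],
    [[6,-85,10],[0,0,0],5],
    [[7,-98,20],[0,0,0],5],
    [[7,-98,30],[0,0,0],5],
    [[7,-98,30],[0,0,0],5],
    [[7,-98,30],[0,0,0],5],
  ],
)

```text
clock: 4.58
tcp_pos: [0.4879, -0.1623, 0.1919]
orientation: [-0.002, 0.004, 1.0, 0.001]
wrist_force: [-0.6, -0.3, -1.2]
finger_gap: 0.0163
grip_force: 78.2
```

Run:
```python
from h import *
P,i=rd("wrist");cv2.imwrite("pics/w4.png",i);cv2.imwrite("pics/w4b.png",cv2.resize(i,(800,600)))
print(telemetry.get_state())
```

```text
{'clock': 4.6333, 'joint_pos': array([-0.477 ,  0.214 , -0.1815,  1.1773,  0.0005, -0.4695]), 'qvel': array([ 0.0079, -0.0098,  0.0196,  0.0014, -0.0024, -0.0035]), 'tau': array([ -0.578 , -41.5212,  29.1134,  -0.0079,  -0.0233,   0.0051]), 'tcp_pos': array([ 0.4886, -0.1623,  0.1927]), 'orientation': array([-0.0008,  0.0038,  1.    ,  0.0007]), 'wrist_force': array([ 0.9264, -0.7855, -1.1374]), 'ft_torque': array([-0.0079, -0.0441, -0.0178]), 'grip_force': 78.21508169174194, 'finger_gap': 0.016016078116011565}
```

View pics/w4b.png

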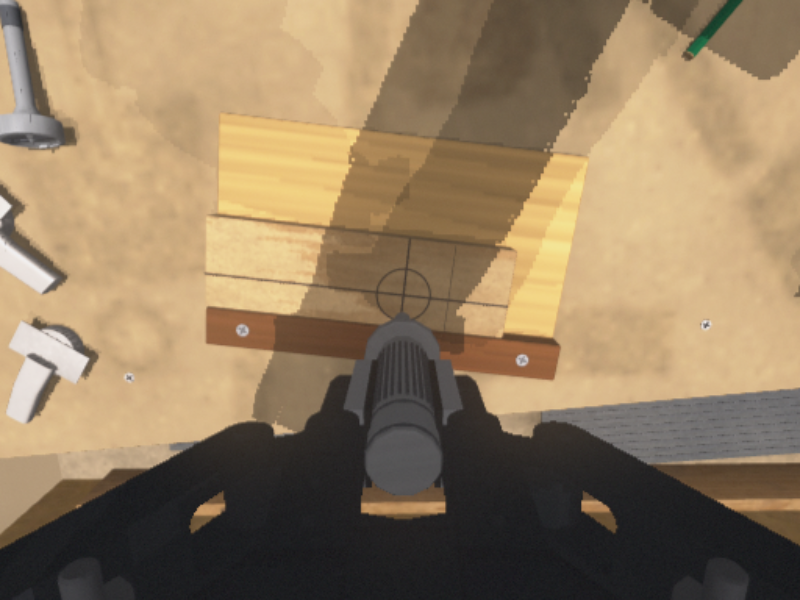

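The circle's crossing is at (403,295), with its cross line running to (408,240). A second plain cross line near x=452 has no circle, so it's a decoy. The nose just peeks out at (403,317).

```bash
python3 - <<'E'
from h import *
P=imaging.camera_params("wrist");t=telemetry.get_state()["tcp_pos"];print(t)
m=ray(P,(258.2,188.8),.03);print("mark wrist",m,tool(m))
a=ray(P,(257.9,291.2),t[2]+.0485);print("top",a,tool(a))
for dz,r in((.0485,.009),(-.0175,.014),(-.0225,.014),(-.0445,.0068),(-.0725,0)):
    c=[a[0],a[1],t[2]+dz];print(dz,proj(P,c)*1.5625,proj(P,[c[0]-r,c[1],c[2]])*1.5625)
E
python3 - <<'E'
from h import *
P,i=rd("side");Q,j=rd("scene")
cv2.imwrite("pics/side2.png",i)
u,v=proj(P,[.484,-.164,.15]).astype(int);A=cv2.resize(i[v-60:v+70,u-60:u+60],None,fx=3.3,fy=3.3,interpolation=2)
x,y=proj(Q,[.484,-.164,.15]).astype(int);B=cv2.resize(j[y-60:y+70,x-60:x+60],None,fx=3.3,fy=3.3,interpolation=2)
print(u,v,x,y);cv2.imwrite("pics/c2.png",np.hstack([A,B]))
E
```

```text
[ 0.4886 -0.1623  0.1927]
mark wrist [ 0.4969 -0.1618  0.03  ] [ -8.5734   0.3265 162.6775]
top [ 0.4826 -0.1625  0.2412] [  6.0316  -0.2077 -48.4908]
0.0485 [402.9688 455.    ] [402.7148 418.2093]
-0.0175 [402.527  351.3449] [402.2715 313.4746]
-0.0225 [402.5068 346.5883] [402.258  309.6917]
-0.0445 [402.4295 328.4556] [402.3224 312.5106]
-0.0725 [402.3525 310.3929] [402.3525 310.3929]
297 186 286 146
```

View pics/c2.png

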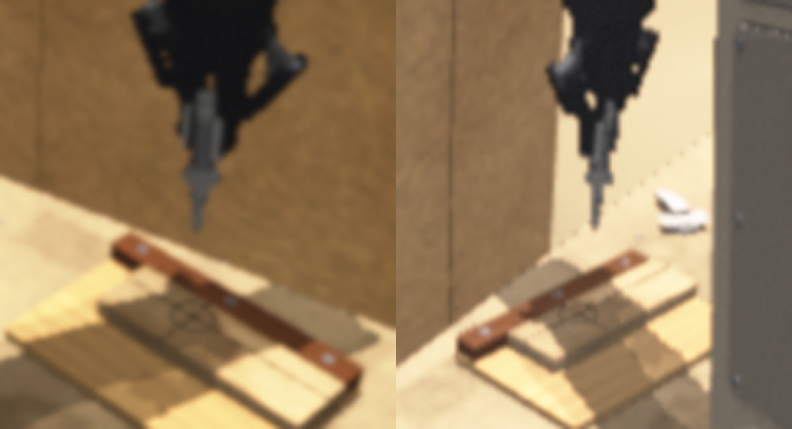

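The side crop shows the nose tip at (197,230) and the mark at (192,317). The scene crop shows the tip at (596,229) and the mark at (579,314). I'll triangulate both.

Run:
```python
from h import *
S=imaging.camera_params("side");C=imaging.camera_params("scene")
def tri(a,b):
    L=[];r=[]
    for P,u in((S,a),(C,b)):
        o=np.array(P["pose"])[:3,3];d=ray(P,u,0)-o;d/=np.linalg.norm(d);N=np.eye(3)-np.outer(d,d);L.append(N);r.append(N@o)
    return np.linalg.lstsq(np.vstack(L),np.hstack(r),rcond=None)[0]
t=(296.7,195.7),(286.6,155.4);m=(295.2,222.1),(281.5,181.2)
print("tip",tri(*t),ray(S,t[0],.12),ray(C,t[1],.12));print("mark",tri(*m),ray(S,m[0],.03),ray(C,m[1],.03))
W=imaging.camera_params("wrist")
# seam check of wrist mark via circle
i=cv2.imread("pics/w4.png");crop=cv2.resize(i[165:225,215:300],None,fx=8,fy=8,interpolation=2);cv2.imwrite("pics/c3.png",crop)
```

```text
tip [ 0.4834 -0.1641  0.1215] [ 0.4868 -0.1626  0.12  ] [ 0.4833 -0.165   0.12  ]
mark [ 0.4931 -0.1623  0.0289] [ 0.4931 -0.1627  0.03  ] [ 0.491 -0.16   0.03 ]
```

View pics/c3.png

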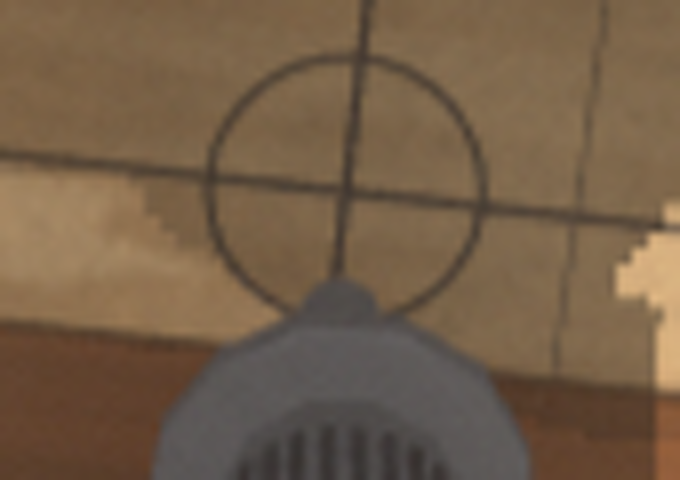

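The crossing is at crop (347,190), which is full-image (258.4,188.8). The nose tip shows at crop (340,275), about (257.5,200.3). The tip pixel doesn't move in the wrist view, so I can steer the crossing onto it. I'll go down to about 8 mm above the wood and check.

>>> step_arm(
  moves=[
    [[-6,0,15],[0,0,0],5],
    [[-12,0,35],[0,0,0],5],
    [[-12,0,55],[0,0,0],5],
    [[-12,0,70],[0,0,0],5],
    [[-12,0,80],[0,0,0],5],
    [[-12,0,80],[0,0,0],5],
    [[-12,0,80],[0,0,0],5],
    [[-12,0,80],[0,0,0],5],
  ],
)

```text
clock: 5.4
tcp_pos: [0.5019, -0.1639, 0.1145]
orientation: [0.001, 0.004, 1.0, -0.0]
wrist_force: [-0.3, 0.5, -1.5]
finger_gap: 0.0163
grip_force: 78.2
```

Run:
```python
from h import *
P,i=rd("wrist");cv2.imwrite("pics/w5.png",i)
t=telemetry.get_state();print(t["tcp_pos"],t["orientation"],t["wrist_force"])
print(proj(P,[.4969,-.1618,.03]),proj(P,[.4931,-.1623,.03]))
Q,j=rd("side");u,v=proj(Q,[.493,-.162,.03]).astype(int);B=cv2.resize(j[v-35:v+35,u-30:u+30],(400,467),interpolation=2)
A=cv2.resize(i[150:220,225:285],(400,467),interpolation=2)
print(u,v);cv2.imwrite("pics/c4.png",np.hstack([A,B]))
```

```text
[ 0.5021 -0.1641  0.1147] [ 0.0011  0.0042  1.     -0.0005] [ 0.1067  0.7116 -1.1989]
[260.7367 195.3917] [260.0619 190.603 ]
294 222
```

View pics/c4.png

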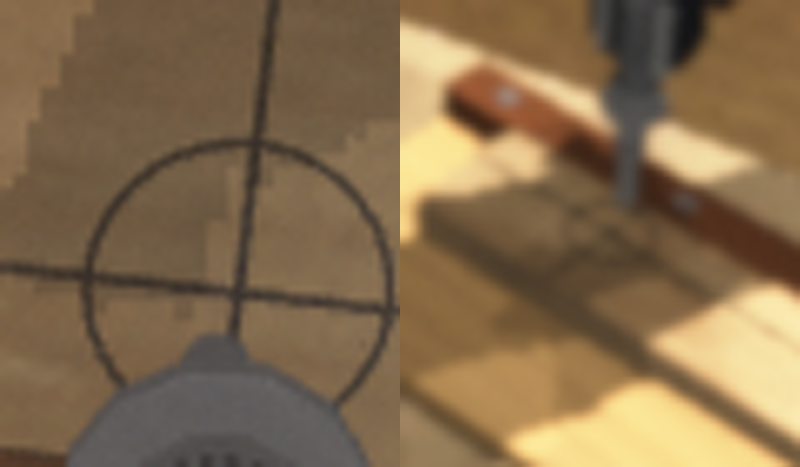

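The crossing is at crop (240,293), i.e. (261,194). The tip is at crop (216,338), i.e. (257.4,200.7). I'll compute the lateral correction for contact height.

Run:
```python
from h import *
P=imaging.camera_params("wrist");t=telemetry.get_state()["tcp_pos"]
m=ray(P,(261,194),.03)
for tz in(.0725,.0735):
    tip=ray(P,(257.4,200.7),t[2]-tz);print(m,tip,(m-tip)*1e3,tool(tip))
S=imaging.camera_params("side")
print("side",ray(S,(294-30+227/6.67,222-35+208/6.67),t[2]-.073)-ray(S,(294-30+200/6.67,222-35+232/6.67),.03))
```

```text
[ 0.496  -0.1619  0.03  ] [ 0.4978 -0.1646  0.0421] [ -1.8745   2.7628 -12.1001] [ 4.2809 -0.4447 72.4914]
[ 0.496  -0.1619  0.03  ] [ 0.4981 -0.1647  0.0411] [ -2.1606   2.7666 -11.1001] [ 3.997 -0.445 73.492]
side [ 0.0066 -0.0071  0.0116]
```

I've used all my picture views, so from here I'll use numeric detection: the low-saturation tip silhouette plus the fitted dark lines.

>>> step_arm(
  moves=[
    [[1,1,2],[0,0,0],5],
    [[2,3,5],[0,0,0],5],
    [[2,3,6],[0,0,0],5],
    [[2,3,6],[0,0,0],5],
    [[2,3,6],[0,0,0],5],
  ],
)

```text
clock: 5.92
tcp_pos: [0.499, -0.1608, 0.1072]
orientation: [-0.0, 0.004, 1.0, 0.0]
wrist_force: [0.1, 0.1, -2.4]
finger_gap: 0.0161
grip_force: 78.2
```

```bash
cat > m.py <<'E'
from h import *
def meas(i):
    g=cv2.cvtColor(i,cv2.COLOR_BGR2GRAY).astype(np.float32);S=cv2.cvtColor(i,cv2.COLOR_BGR2HSV)[...,1]
    lo=(S<60)
    rows=[(r,np.where(lo[r,245:272])[0]) for r in range(190,215)]
    tip=[(r,round(w.mean()+245,1),len(w)) for r,w in rows if len(w)]
    # dark thin lines: blackhat
    b=cv2.morphologyEx(g,cv2.MORPH_BLACKHAT,np.ones((7,7),np.uint8))
    # long line: column-wise max in row band; cross line: row-wise max in column band
    L=[];C=[]
    for c in list(range(225,238))+list(range(278,300)):
        L.append((c,b[180:205,c]))
    pts=lambda prof,o:(np.sum(prof**2*(np.arange(len(prof))+o))/np.sum(prof**2),prof.max())
    return tip[:6],b
def lines(b,c0,r0):
    # sub-pixel peaks along the two lines outside the occlusion
    H=[];V=[]
    for c in [*range(c0-60,c0-28),*range(c0-16,c0-5),*range(c0+6,c0+16),*range(c0+28,c0+40)]:
        o=r0-8+int((c-c0)*.1);p=b[o:o+17,c];k=p.argmax()
        if p[k]>10 and 0<k<16:w=p[k-1:k+2];H.append((c,o+k-1+(w*[0,1,2]).sum()/w.sum()))
    for r in [*range(r0-34,r0-25),*range(r0-18,r0-3)]:
        o=c0-7-int((r-r0)*.13);p=b[r,o:o+15];k=p.argmax()
        if p[k]>10 and 0<k<14:w=p[k-1:k+2];V.append((o+k-1+(w*[0,1,2]).sum()/w.sum(),r))
    f=lambda q:cv2.fitLine(np.array(q,np.float32),cv2.DIST_HUBER,0,.01,.01).ravel()
    h,v=f(H),f(V);s=np.linalg.solve(np.array([[h[0],-v[0]],[h[1],-v[1]]]),[v[2]-h[2],v[3]-h[3]])
    return h[2:]+s[0]*h[:2],h[:2],v[:2],len(H),len(V)
E
python3 - <<'E'
from m import *
i=cv2.imread("pics/w5.png");t,b=meas(i);print(t,lines(b,261,194))
i=cv2.imread("pics/w4.png");t,b=meas(i);print(t)
P,i=rd("wrist");cv2.imwrite("pics/w6.png",i);t,b=meas(i);p=telemetry.get_state()["tcp_pos"];print(p,t)
c=proj(P,[.496,-.1619,.03]);print(c)
x=lines(b,*c.round().astype(int));print(x);m=ray(P,x[0],.03)
tip=ray(P,(257.4,200.7),p[2]-.073);print(m,tip,(m-tip)*1e3)
Q,j=rd("side");cv2.imwrite("pics/side3.png",j)
u,v=proj(Q,tip).round().astype(int);S=cv2.cvtColor(j,cv2.COLOR_BGR2HSV);print(u,v);print(S[v-6:v+9,u-8:u+9,1])
E
```

```text
[(190, np.float64(261.0), 1), (193, np.float64(260.5), 2), (194, np.float64(261.7), 3), (195, np.float64(260.0), 1), (197, np.float64(260.0), 1), (198, np.float64(260.0), 1)] (array([260.2566, 193.4537], dtype=float32), array([0.994 , 0.1097], dtype=float32), array([ 0.1221, -0.9925], dtype=float32), 65, 24)
[(200, np.float64(256.5), 4), (201, np.float64(257.0), 7), (202, np.float64(257.0), 9), (203, np.float64(257.0), 9), (204, np.float64(258.0), 15), (205, np.float64(257.5), 16)]
[ 0.4991 -0.1608  0.1072] [(193, np.float64(257.0), 1), (194, np.float64(257.0), 1), (199, np.float64(256.0), 1), (200, np.float64(256.5), 6), (201, np.float64(258.7), 10), (202, np.float64(257.0), 9)]
[256.4261 200.7787]
(array([256.0412, 199.9516], dtype=float32), array([0.9942, 0.108 ], dtype=float32), array([ 0.118, -0.993], dtype=float32), 65, 24)
[ 0.4954 -0.1622  0.03  ] [ 0.4947 -0.1612  0.0342] [ 0.6141 -1.0222 -4.2445]
295 220
[[113 112 114 114 116 119 113  85  46  29  57 108 151 161 163 164 166]
 [113 113 115 115 115 115 107  81  42  31  65 113 147 159 160 163 162]
 [111 111 111 112 115 116 105 
[... 193 characters left out ...]
114 110 112 114 108  82  58  70  95 113 119 119 122 129 135]
 [114 114 115 114 115 114 108  90  74  87 110 120 121 121 120 124 126]
 [113 114 115 117 113 115 114 104  94 100 117 119 121 124 122 121 124]
 [113 113 113 115 115 116 112 113 109 109 116 120 119 123 124 122 124]
 [115 116 113 113 114 113 116 116 115 114 116 118 120 121 125 125 124]
 [118 115 116 111 111 112 114 116 118 117 115 116 114 121 121 124 123]
 [119 120 114 115 112 110 112 114 116 117 114 117 116 118 119 121 124]
 [119 118 120 119 120 117 116 115 116 115 115 117 115 120 119 122 122]
 [121 120 120 120 123 122 122 119 119 119 118 121 119 122 122 120 119]
 [117 122 120 123 122 125 125 123 122 118 123 122 122 123 122 125 125]]
```

Wrist and side views agree on the tip within about 1 px. The remaining offset is under 1 mm. I'll descend to light contact.

>>> step_arm(
  moves=[
    [[0,-0.7,0],[0,0,0],5],
    [[0,-0.7,1],[0,0,0],5],
    [[0,-0.7,2],[0,0,0],5],
    [[0,-0.7,3],[0,0,0],5],
    [[0,-0.7,3],[0,0,0],5],
  ],
)

```text
clock: 6.43
tcp_pos: [0.4989, -0.1615, 0.104]
orientation: [-0.0, 0.004, 1.0, 0.0]
wrist_force: [0.4, -0.1, -0.9]
finger_gap: 0.0164
grip_force: 78.2
```

Run:
```python
from m import *
P,i=rd("wrist");cv2.imwrite("pics/w7.png",i);t,b=meas(i);s=telemetry.get_state();p=s["tcp_pos"];print(p,s["wrist_force"],s["orientation"],t)
c=proj(P,[.4956,-.1622,.03])
x=lines(b,*c.round().astype(int));print(c,x);m=ray(P,x[0],.03)
tip=ray(P,(257,200.4),p[2]-.073);print(m,tip,(m-tip)*1e3)
```

```text
[ 0.4989 -0.1615  0.1041] [ 0.4273  1.0431 -1.486 ] [-0.0002  0.0044  1.      0.0001] [(199, np.float64(257.0), 1), (200, np.float64(257.0), 5), (201, np.float64(256.5), 8), (202, np.float64(257.5), 10), (203, np.float64(257.0), 9), (204, np.float64(258.0), 13)]
[256.9397 201.4953] (array([256.9771, 201.2072], dtype=float32), array([0.9941, 0.1083], dtype=float32), array([ 0.1204, -0.9927], dtype=float32), 65, 24)
[ 0.4954 -0.1622  0.03  ] [ 0.4945 -0.1621  0.0311] [ 0.9221 -0.0262 -1.0768]
```

The tip is about 1 mm above the wood and less than 1 mm off. I'll press gradually.

>>> step_arm(
  moves=[
    [[-0.5,0,0],[0,0,0],5],
    [[-0.5,0,1],[0,0,0],5],
    [[-0.5,0,2],[0,0,0],5],
    [[-0.5,0,3],[0,0,0],5],
    [[-0.5,0,4],[0,0,0],5],
    [[-0.5,0,5],[0,0,0],5],
    [[-0.5,0,6],[0,0,0],5],
    [[-0.5,0,6],[0,0,0],5],
  ],
)

```text
clock: 7.15
tcp_pos: [0.4999, -0.1617, 0.0986]
orientation: [0.0, 0.004, 1.0, -0.0]
wrist_force: [-0.7, -0.3, 4.9]
finger_gap: 0.0164
grip_force: 78.5
```

>>> step_arm(
  moves=[
    [[0,0,1],[0,0,0],5],
    [[0,0,2],[0,0,0],5],
    [[0,0,3],[0,0,0],5],
    [[0,0,3],[0,0,0],5],
    [[0,0,3],[0,0,0],5],
  ],
)

```text
clock: 7.57
tcp_pos: [0.5001, -0.1617, 0.096]
orientation: [0.001, 0.004, 1.0, -0.0]
wrist_force: [-1.5, 0.5, 6.9]
finger_gap: 0.0164
grip_force: 78.6
```

>>> step_arm(
  moves=[
    [[0,0,1],[0,0,0],5],
    [[0,0,2],[0,0,0],5],
    [[0,0,2.5],[0,0,0],5],
    [[0,0,2.5],[0,0,0],5],
  ],
)

```text
clock: 7.9
tcp_pos: [0.5001, -0.1618, 0.0937]
orientation: [0.001, 0.004, 1.0, -0.0]
wrist_force: [-1.7, 0.2, 9.7]
finger_gap: 0.0164
grip_force: 78.7
```

>>> step_arm(
  moves=[
    [[0,0,0.5],[0,0,0],5],
    [[0,0,1],[0,0,0],5],
    [[0,0,1],[0,0,0],5],
    [[0,0,1],[0,0,0],5],
    [[0,0,1],[0,0,0],5],
    [[0,0,1],[0,0,0],5],
    [[0,0,1],[0,0,0],5],
  ],
)

```text
clock: 8.48
tcp_pos: [0.5002, -0.1618, 0.093]
orientation: [0.001, 0.004, 1.0, -0.0]
wrist_force: [-0.6, 0.6, 10.5]
finger_gap: 0.0161
grip_force: 78.8
```

Run:
```python
from m import *
P,i=rd("wrist");t,b=meas(i);s=telemetry.get_state();print(s["tcp_pos"],s["wrist_force"],s["orientation"],t)
c=proj(P,[.4954,-.1622,.03]);print(c,lines(b,*c.round().astype(int))[0])
```

```text
[ 0.5002 -0.1618  0.093 ] [-0.2457  1.3862 10.3531] [ 0.0009  0.0044  1.     -0.0003] [(203, np.float64(254.8), 6), (204, np.float64(258.0), 15), (205, np.float64(259.0), 21), (206, np.float64(257.5), 22), (207, np.float64(257.5), 26), (208, np.float64(258.0), 27)]
[257.4404 203.5868] [257.5335 203.5719]
```

The press force is about 11.8 N at 9.5 mm of travel. It was held over 0.5 s and the mark hasn't moved. I'll lift straight up.

>>> step_arm(
  moves=[
    [[0,0,-3],[0,0,0],5],
    [[0,0,-8],[0,0,0],5],
    [[0,0,-14],[0,0,0],5],
    [[0,0,-22],[0,0,0],5],
    [[0,0,-32],[0,0,0],5],
    [[0,0,-40],[0,0,0],5],
    [[0,0,-40],[0,0,0],5],
    [[0,0,-40],[0,0,0],5],
  ],
)

```text
clock: 9.2
tcp_pos: [0.5, -0.1617, 0.1323]
orientation: [0.001, 0.004, 1.0, -0.0]
wrist_force: [0.2, -0.4, -1.4]
finger_gap: 0.0162
grip_force: 78.5
```

Run:
```python
from m import *
P,i=rd("wrist");cv2.imwrite("pics/w8.png",i);t,b=meas(i);s=telemetry.get_state();print(s["tcp_pos"],s["wrist_force"],s["orientation"],t)
c=proj(P,[.4954,-.1622,.03]);print(c,lines(b,*c.round().astype(int))[0])
print(tool([.519,.2445,.23]))
```

```text
[ 0.4996 -0.1616  0.1318] [-0.3651  0.4534 -0.0523] [ 0.0001  0.0044  1.     -0.    ] [(190, np.float64(257.0), 1), (196, np.float64(257.0), 1), (200, np.float64(257.0), 5), (201, np.float64(257.0), 7), (202, np.float64(257.0), 9), (203, np.float64(257.0), 9)]
[257.4362 190.3643] [257.5898 190.1269]
[-15.8209 406.227  -98.2003]
```

Lifted cleanly: the nose is out and the stile hasn't moved. Going back to the stand.

>>> step_arm(
  moves=[
    [[0,0,-25],[0,0,0],5],
    [[0,0,-55],[0,0,0],5],
    [[-1,20,-85],[0,0,0],5],
    [[-3,55,-98],[0,0,0],5],
    [[-5,95,-98],[0,0,0],5],
    [[-7,135,-98],[0,0,0],5],
    [[-8,175,-98],[0,0,0],5],
    [[-9,215,-98],[0,0,0],5],
  ],
)

```text
clock: 9.92
tcp_pos: [0.51, 0.055, 0.2294]
orientation: [-0.0, 0.005, 1.0, 0.0]
wrist_force: [0.5, 0.4, -0.5]
finger_gap: 0.0162
grip_force: 78.3
```

>>> step_arm(
  moves=[
    [[-1,35,0],[0,0,0],5],
    [[-2,70,0],[0,0,0],5],
    [[-3,105,0],[0,0,0],5],
    [[-4,140,0],[0,0,0],5],
    [[-6,170,0],[0,0,0],5],
    [[-7,191,0],[0,0,0],5],
    [[-7,191,0],[0,0,0],5],
    [[-7,191,0],[0,0,0],5],
  ],
)

```text
clock: 10.58
tcp_pos: [0.5185, 0.2453, 0.2287]
orientation: [-0.001, 0.003, 1.0, -0.0]
wrist_force: [1.5, -0.1, -0.8]
finger_gap: 0.0167
grip_force: 78.4
```

Run:
```python
from m import *
P,i=rd("wrist");cv2.imwrite("pics/w9.png",i);s=telemetry.get_state();print(s["tcp_pos"],s["orientation"])
print(tool([.5192,.2445,.16]))
c=proj(P,[.5134,.243,.062]).round().astype(int);print(c)
w=i[c[1]-16:c[1]+16,c[0]-16:c[0]+16].astype(int)
print(w[::2,::2,2]);
h=cv2.cvtColor(i,cv2.COLOR_BGR2GRAY);print(h[c[1]-16:c[1]+16:2,c[0]-16:c[0]+16:2])
```

```text
[0.5186 0.2443 0.2289] [-0.0008  0.0039  1.     -0.0004]
[-0.667   0.2664 68.9414]
[256 175]
[[215 212 207 211 212 212 213 213 211 208 207 207 207 207 208 209]
 [214 213 213 213 210 212 212 214 214 214 213 210 210 207 207 207]
 [213 214 214 214 213 213 211 211 212 214 213 214 212 212 209 207]
 [211 213 213 213 214 214 214 214 213 211 213 213 215 215 215 214]
 [211 212 212 212 214 214 197 174 168 172 196 212 212 214 214 216]
 [212 211 211 211 201 180 195 198 189 130 127 158 211 214 213 213]
 [211 211 212 208 149 195 201 201 199 198 118 119 154 214 214 215]
 [209 212 210 181 110 134 198 199 199 198 121 108 114 196 215 215]
 [207 208 209 161 107 110 120 149 160 162 102 102 101 164 213 214]
 [204 206 205 146 105 109 110 110 108 108 105 100 101 146 211 212]
 [200 203 204 161 109 109 110 109 108 108 107 102 100 149 210 212]
 [206 203 201 175 115 110 110 109 110 107 106 103 112 183 212 212]
 [208 207 205 197 156 103 112 111 111 107 107 102 147 207 213 212]
 [130 129 127 127 121 112 109 104 109 104 127 157 200 208 212 212]
 [155 145 129 129 129 125 117 113 115 136 179 199 206 207 207 209]
 [
[... 438 characters left out ...]
 110 103 115 149 151 151 152]
 [150 149 150 147 108 167 173 172 170 170 100 100 112 151 151 152]
 [148 149 148 129  82 107 171 171 171 170 104  86  86 141 154 153]
 [147 147 148 116  81  83  93 121 134 135  79  78  78 119 151 153]
 [146 145 146 107  79  81  82  84  81  82  80  76  77 107 151 151]
 [142 144 145 116  82  82  83  82  82  81  81  77  76 109 150 151]
 [147 145 143 126  86  81  83  82  83  81  80  79  85 131 151 151]
 [148 146 145 140 114  77  84  84  83  81  80  78 108 147 152 151]
 [ 95  96  93  95  90  85  82  79  83  79  95 114 143 148 150 151]
 [112 106  93  95  95  92  88  84  86  99 128 142 147 147 147 148]
 [112 113 102  95  97  95  95  93 103 145 146 146 144 145 146 149]]
```

Run:
```python
from m import *
P=imaging.camera_params("wrist");h=ray(P,(256.2,176.2),.062);z=telemetry.get_state()["tcp_pos"][2]
t=ray(P,(257,200.4),z-.073);print(h,t,(h-t)*1e3)
```

```text
[0.5146 0.2425 0.062 ] [0.5141 0.2435 0.1559] [  0.4499  -1.0856 -93.9425]
```

The tip and hole line up within about 1 mm, against 3 mm of clearance. Lowering.

>>> step_arm(
  moves=[
    [[-0.5,-0.5,20],[0,0,0],5],
    [[-0.5,-0.5,45],[0,0,0],5],
    [[-0.5,-0.5,70],[0,0,0],5],
    [[-0.5,-0.5,88],[0,0,0],5],
    [[-0.5,-0.5,98],[0,0,0],5],
    [[-0.5,-0.5,108],[0,0,0],5],
    [[-0.5,-0.5,118],[0,0,0],5],
    [[-0.5,-0.5,118],[0,0,0],5],
  ],
)

```text
clock: 11.3
tcp_pos: [0.519, 0.243, 0.1103]
orientation: [-0.001, 0.005, 1.0, -0.0]
wrist_force: [-0.2, 0.2, -0.9]
finger_gap: 0.016
grip_force: 78.4
```

>>> step_arm(
  moves=[
    [[0,0,8],[0,0,0],5],
    [[0,0,15],[0,0,0],5],
    [[0,0,21],[0,0,0],5],
    [[0,0,23],[0,0,0],5],
    [[0,0,23],[0,0,0],5],
    [[0,0,23],[0,0,0],5],
  ],
)

```text
clock: 11.8
tcp_pos: [0.5196, 0.2439, 0.0888]
orientation: [-0.0, 0.004, 1.0, 0.0]
wrist_force: [-0.3, 0.1, -1.4]
finger_gap: 0.0161
grip_force: 78.4
```

>>> step_arm(
  moves=[
    [[0,0,1],[0,0,0],5],
    [[0,0,2],[0,0,0],5],
    [[0,0,3],[0,0,0],5],
    [[0,0,3.5],[0,0,0],5],
    [[0,0,3.5],[0,0,0],5],
  ],
)

```text
clock: 12.22
tcp_pos: [0.5198, 0.2438, 0.0855]
orientation: [0.0, 0.004, 1.0, 0.0]
wrist_force: [-1.8, 0.3, -0.1]
finger_gap: 0.0161
grip_force: 78.4
```

>>> step_arm(
  moves=[
    [[0,0,0.5],[0,0,0],5],
    [[0,0,1],[0,0,0],5],
    [[0,0,1],[0,0,0],5],
    [[0,0,1],[0,0,0],5],
  ],
)

```text
clock: 12.55
tcp_pos: [0.5198, 0.2439, 0.0855]
orientation: [0.0, 0.004, 1.0, 0.0]
wrist_force: [-2.4, -0.3, 5.6]
finger_gap: 0.016
grip_force: 78.9
```

Seated: the force rose to 5.6 N with no further descent. I'll open the fingers gently, then rise.

>>> step_arm(
  moves=[
    [[0,0,0],[0,0,0],20],
    [[0,0,0],[0,0,0],26],
    [[0,0,0],[0,0,0],36],
    [[0,0,0],[0,0,0],46],
    [[0,0,0],[0,0,0],50],
    [[0,0,0],[0,0,0],50],
    [[0,0,0],[0,0,0],50],
  ],
)

```text
clock: 13.13
tcp_pos: [0.5196, 0.2438, 0.0842]
orientation: [-0.0, 0.004, 1.0, 0.0]
wrist_force: [0.8, -0.8, 0.2]
finger_gap: 0.0498
grip_force: 0.0
```

>>> step_arm(
  moves=[
    [[0,0,-10],[0,0,0],50],
    [[0,0,-30],[0,0,0],50],
    [[0,0,-55],[0,0,0],50],
    [[0,0,-85],[0,0,0],50],
    [[0,0,-115],[0,0,0],50],
    [[0,0,-140],[0,0,0],50],
    [[0,0,-140],[0,0,0],50],
    [[0,0,-140],[0,0,0],50],
  ],
)

```text
clock: 13.8
tcp_pos: [0.5208, 0.2442, 0.2269]
orientation: [0.002, 0.004, 1.0, 0.001]
wrist_force: [0.0, 0.3, 0.3]
finger_gap: 0.0499
grip_force: 0.0
```

Run:
```python
from m import *
P,i=rd("wrist");cv2.imwrite("pics/w10.png",i);s=telemetry.get_state();print(s["clock"],s["tcp_pos"],s["finger_gap"],s["wrist_force"])
S=cv2.cvtColor(i,cv2.COLOR_BGR2HSV)[...,1]
u,v=proj(P,[.514,.2435,.133]).astype(int);f=proj(P,[.514,.2435,.067]);print(u,v,f)
for r in range(int(f[1])-22,v+20,3):
    w=np.where(S[r,u-28:u+29]<70)[0];print(r,len(w),w.mean()+u-28 if len(w) else None)
# compare side view region round stand with the start
Q,j=rd("side");k=cv2.imread("pics/side.png");d=cv2.absdiff(j,k).max(2)
print("stand diff",(d[125:200,165:215]>40).sum(),"stile diff",(d[195:265,235:350]>40).sum())
```

```text
13.85 [0.5199 0.2439 0.2251] 0.0497904684985052 [-0.5602 -1.0155 -0.016 ]
256 189 [256.917  173.8972]
151 0 None
154 0 None
157 0 None
160 0 None
163 10 256.5
166 19 257.0
169 24 256.5
172 26 256.5
175 26 256.5
178 27 257.0
181 24 256.5
184 21 257.0
187 21 257.0
190 22 256.5
193 22 256.5
196 21 257.0
199 17 257.0
202 9 256.0
205 9 280.0
208 37 263.0810810810811
stand diff 643 stile diff 0
```

The punch stands upright in its hole, with its flange and top where they should be. The stile region of the side view shows no change from the start. Handing in.

```bash
python3 -c "
from workcell import env
print(env.hand_in())"
```

```text
the job is handed in; nothing more can be done
None
```

The hinge-cup centre is dimpled: the punch was pressed upright on the mark to about 9.5 of its 10 mm, lifted straight off and put back upright in its hole; the stile looked unmoved, the awl and hinges were never approached, and I handed in at about 14 s without being shown a verdict.

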